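Seat a milling blank and snap the toggle clamp shut

ROBOT

A 6-joint arm with a two-finger parallel gripper is mounted at the origin on a cart in front of the work surface, level with it; the furniture and walls round the work are solid. World frame = base frame: x ahead of the robot, y to its left, z up, the work surface at z = 0. Lengths are in mm, angles in rad, forces in N, time in s.
With the tool pointing down it reaches from about 300 to 1000 mm from the base axis. Payload 5.1 kg.
Tool frame: the origin (TCP) lies midway between the tips of the shut fingers; the grasp point (between the pads) lies 19 mm behind it; z points along the fingers, y is the line along which they close (so a half turn about z gives the same grasp; the last joint's range is limited). The gripper opens to 95 mm and grips with 3 to 60 N. Pads are 20 mm wide; open, the fingers measure 119 mm over their backs; the gripper's body (75 mm by 180 mm) begins 59 mm behind the grasp point.
Start: joints at [-1.225, 0.124, 1.65, -0, 1.367, -0.083], TCP at [270.224, -591.154, 214.656] pointing down, gripper open.
Joint ranges: [-2.61, 2.61], [-1.02, 2.33], [0.03, 2.71], [-1.35, 4.49], [0.32, 2.68], [-2.91, 2.91]. Speed limits (rad/s): [2.57, 2.57, 3.14, 3.14, 3.14, 3.14].

INTERFACE

Orientations are given as a 3x3 rotation matrix whose columns are the frame's x, y, z axes.
In Python, from plant import env gives the robot as it stands.
- The arm moves only by the tool creep_tool, called after "Request:" as a command line: name --argument value ..., lists and objects as JSON in quotes. Schema: {"type":"object","properties":{"steps":{"type":"object","properties":{"dx":{"type":"array","items":{"type":"number"},"minItems":1,"maxItems":10},"dy":{"type":"array","items":{"type":"number"},"minItems":1,"maxItems":10},"dz":{"type":"array","items":{"type":"number"},"minItems":1,"maxItems":10},"spin":{"type":"array","items":{"type":"number"},"minItems":1,"maxItems":10},"aperture":{"type":"array","items":{"type":"number"},"minItems":1,"maxItems":10}},"additionalProperties":false,"required":["dx","dy","dz","spin","aperture"]},"grip_n":{"type":"number"},"only":{"type":"string"},"quiet":{"type":"boolean"},"lines":{"type":"string"}},"required":["steps"],"additionalProperties":false}. steps is an object with one list for each field, all of the same length, 1 to 10, a row being the entries at one place: dx, dy, dz (the shift in mm), spin (a turn about the tool's z in rad), aperture (the finger opening in mm); each row is the pose to reach, as a shift and turn from the pose commanded when the call began, along the tool's axes at that moment; what a row does not reach only later rows make up. A row lasts 1/12 s, in which the tool goes at most 41.7 mm and 0.125 rad, less where a joint would pass 70% of its speed; a pose out of reach is approached as far as the arm can. The fingers move at their own pace and stop on an object; grip_n is the grip in N (left out, the last holds). Time passes only in rows, so rows that do not move let the fingers close. The tool returns the time, the measured TCP pose, the force, the opening and the grip force at its end. only (a regular expression) keeps the lines of the reply that match it, lines (a string "A,B") keeps lines A to B, and quiet returns only ok. Input that does not fit is refused with a message, and nothing moves.
- env.sense(): the state, without advancing time (a new reading comes with each control period).
- env.snapshot(name): name is "side" or "top" or "wrist"; returns (picture, depth): 420x560x3 uint8, red, green, blue; 420x560 float32, mm along the optical axis (not along the pixel's ray), 0 where there is no reading.
- env.calibration(name): a dict with "fovy" (degrees; the focal length in pixels is half the picture's height over the tangent of half this angle, whatever the lens; pixels are square), "cx", "cy" (the principal point, pixels), "eye" and "orientation" of the camera in the world. Camera axes: x right, y down, z forward; pixel columns grow to the right and rows downward; lengths in mm; the calibration is good to about 2 mm. A picture is of the moment at which its call begins: read the wrist's pose just before it. calibration takes no time and is no camera call; for the wrist camera it gives the pose at the moment of the call.
- env.finish_job(): hands the job in; it is judged then, once.
The state is a dict: "time_s": time; "joints": joint angles; "qd": joint speeds; "tau": joint torques, N m; "tcp_pos": TCP position; "tool_rot": TCP orientation; "wrist_force": force on the tool from outside, world axes, zero at the start; "ft_torque": the same for the moment, N m; "gripper_width": finger opening in mm; "gripper_force": force on a finger pad.
Only numpy, scipy, OpenCV 4.12 (cv2) and the standard library are available. Lean on these libraries where they do the work, as an engineer would, in place of code of your own. Each camera call takes 0.05 s, during which the arm holds its last target. There are 200 camera calls.

TASK

Push the ivory milling blank along its fixture until it sits home against both steel stop pins, then push the red clamp lever up and over its dead point until it snaps into lock and the pad holds the blank down. Only push with the fingertips: do not pick anything up, work the clamp by its lever and not by its grey arm, and leave the other things on the desk alone.

Things in the scene. Friction and masses are not known exactly. Their poses are not given: they have to be found in the camera images.
- fixture: Blank fixture, bolted down: aluminium plate 262 x 134 mm, 12 mm thick. Origin on the desk under the seat centre; +x points along the plate from its open end to the clamp, z up; the plate spans x -115 to +147 mm. The clamp bracket, 56 mm high and 72 mm wide at its foot, stands at x 69 to 119 mm
- rail_left (a point): Middle of the top of the black guide rail on the fixture's +y side (x -42, y +56 mm, 22 mm above the desk); the other is at y -56 mm. The rails run along x from -112 to +28 mm, 103 mm apart inside, 10 mm wide, 10 mm above the plate
- stop_left (a point): Top centre of the steel stop pin on the fixture's +y side (x 43.7, y +32 mm, 26 mm above the desk); the other is at y -32 mm. Pins 12 mm in diameter, 14 mm high
- seat (a point): Point on top of the fixture's plate (12 mm above the desk), where the centre of the blank's underside lies when the blank is home against both stop pins; axes as the fixture's
- blank: Ivory milling blank: disc of 98 mm diameter (up to 2 mm out of round), 18 mm thick, about 0.3 kg, loose, flat on the plate between the rails, 45 to 62 mm short of home (towards the fixture's -x). Origin at the centre of its underside; its top is 30 mm above the desk. It slides along the rails under a light push
- clamp_lever (a joint): Red clamp lever: 0 = open, leaning 0.5 rad from upright to the fixture's +x; grows as the lever is pushed up and towards the blank (-x); 0.5 = upright; 0.85 = stop, locked. Starts at 0. A spring resists, about 7 N at the tip at first, falling to none at the dead point near 0.45; beyond it snaps the lever on to its stop. Let go before, the lever falls back
- lever_tip (a point): The end of the lever's red grip, 98 mm from the pivot. The grip is round, 19 mm in diameter, and covers the outer 60 mm of the lever. It stands 132 mm above the desk when open, 144 mm when upright and 138 mm when locked
- lever_pivot (a point): The lever's pivot, on the fixture at x = 103 mm, y = 0, 46 mm above the desk; the lever swings in the fixture's x-z plane
- clamp_arm: The clamp's grey steel hold-down arm with a black rubber pad, 14 mm wide; origin at its pivot (fixture x 78 mm, 49 mm above the desk). Linked to the lever: raised steeply while the lever is open (top about 120 mm above the desk), it comes down flat on the blank's rim as the lever closes
- model_white_upper: Bystander: white dental arch model, 60x73x35 mm, loose on the desk; origin at the centre of its underside
- model_cream_arch: Bystander: cream dental arch model, 52x77x32 mm, loose on the desk; origin at the centre of its underside
- model_pink_stone: Bystander: pink dental model, 55x71x36 mm, loose on the desk; origin at the centre of its underside
- articulator_plate: Bystander: black waisted fixture plate with two pins, 60x92x26 mm, loose on the desk; origin at the centre of its underside
- wax_puck: Bystander: red wax puck with two teeth, 37x37x24 mm, loose on the desk; origin at the centre of its underside
- spare_blank: Bystander: spare white milling blank, a disc of 98 mm diameter, 20 mm thick, lying on the desk, loose on the desk; origin at the centre of its underside
- bur_case: Bystander: black tool case with a clear lid, 60x100x46 mm, loose on the desk; origin at the centre of its underside

How it is judged (in metres and radians):
On the way, in this order (a step that is already met when the one before it is completed fails the run):
1. the blank is home against the stop pins while the clamp is still open (x of blank in the frame of seat between -0.004 and 0.006 m and y of blank in the frame of seat between -0.006 and 0.006 m and z of blank in the frame of seat between -0.003 and 0.003 m and value of joint clamp_lever below 0.35 rad), for 0.2 s.
2. the lever has snapped into lock (x of blank in the frame of seat between -0.004 and 0.006 m and y of blank in the frame of seat between -0.006 and 0.006 m and z of blank in the frame of seat between -0.003 and 0.003 m and value of joint clamp_lever above 0.79 rad), for 0.2 s.
At the end, for the whole second after the job is handed in: the blank lies flat on the plate with its centre within 4 mm (short of) to 6 mm (beyond) of the seat point along the fixture and 6 mm across, at rest; the lever stands at 0.79 rad or more; the clamp's pad presses on the blank with at least 0.5 N (all of step 2 and contact force between clamp_arm and blank above 0.5 N and linear speed of blank below 0.01 m/s); the robot touches nothing.
It fails at once if the blank is lifted more than 8 mm off the plate or tipped more than 0.2 rad (z of blank in the frame of seat above 0.008 m or angle between blank's own z axis and vertical above 0.2 rad).
It fails at once if the grey clamp arm or its pad is pushed by the robot with more than 3 N (contact force between any of the fingers, the arm and clamp_arm above 3 N).
It fails at once if another thing on the desk is moved by more than 15 mm (distance of any of model_white_upper, model_cream_arch, model_pink_stone, articulator_plate, wax_puck, spare_blank, bur_case from where it was at the start of the episode above 0.015 m).
It also fails if it takes over 42 s, if anything falls off the work surface, if the arm or the gripper's body presses on something with over 40 N, if the wrist force passes 120 N, or if a joint passes its speed limit or range.

## Working session

There is one attempt and no reset: what is moved stays moved. The work goes in short steps, Python scripts to look and compute and a tool call to move; the robot and the scene stay as the last step left them, time stands still between calls to the robot, and variables do not carry over. Pictures are saved under pics/ and viewed, at most 10 in all, crops included, and the job is handed in when it is done.

```bash
ls; mkdir -p pics
```

Run:
```python
from plant import env
import cv2
for n in("top","side"):
    p,d=env.snapshot(n); cv2.imwrite(f"pics/{n}0.png",p[:,:,::-1]); 
    import numpy as np; np.save(f"pics/{n}0.npy",d)
    print(n,env.calibration(n))
s=env.sense();print(s['tcp_pos'],s['tool_rot'],s['time_s'],s['gripper_width'])
```

```text
pics
plant.py
top {'fovy': 47.04176976491074, 'cx': 275.513314620949, 'cy': 213.17986711058927, 'eye': array([ 328.57511018,  -46.71054316, 1443.56895339]), 'orientation': array([[ 0.01503602, -0.99105057,  0.13263742],
       [-0.99988146, -0.01446356,  0.00527843],
       [-0.00331278, -0.13270107, -0.99115057]])}
side {'fovy': 53.18871434875191, 'cx': 285.347014089472, 'cy': 213.20592253730703, 'eye': array([-24.78900177, 819.81121935, 759.90574225]), 'orientation': array([[-0.84462402, -0.29589258,  0.44615899],
       [-0.53523938,  0.44903233, -0.71546402],
       [ 0.01136068, -0.84309996, -0.53763685]])}
[ 270.03386522 -590.61570919  213.52878958] [[ 9.09458622e-01  4.15793901e-01 -6.68041374e-04]
 [ 4.15794422e-01 -9.09456982e-01  1.73115608e-03]
 [ 1.12249249e-04 -1.85218270e-03 -9.99998278e-01]] 0.1 95.19481351578729
```

View pics/top0.png

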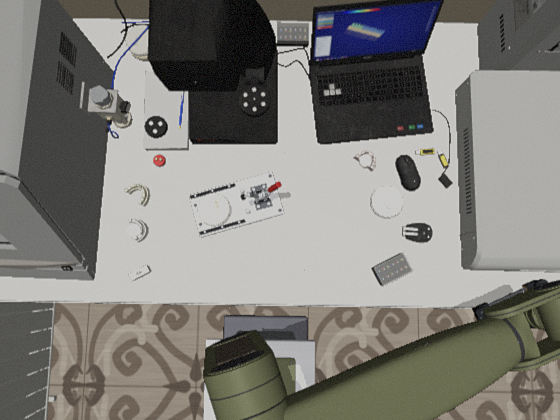

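View pics/side0.png

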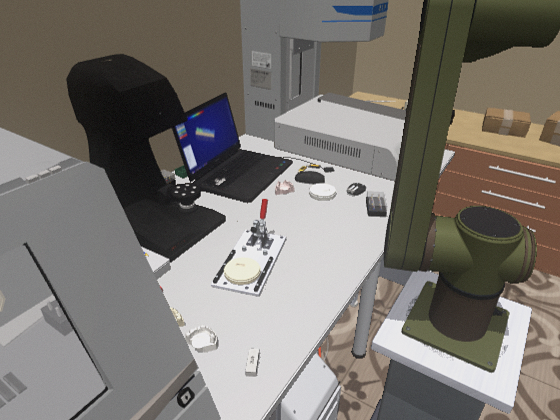

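The top view shows the fixture with the blank at about (215,208), the clamp at (262,195) and the red lever at (275,187). The fixture's +x points to the right of the image, which is world -y. Nothing else stands close to it.

Create h.py:
```python
import numpy as np,cv2
def cam(c,shape=(420,560)):
    f=shape[0]/2/np.tan(np.radians(c['fovy']/2)); return f,c['cx'],c['cy'],np.array(c['eye']),np.array(c['orientation'])
def ray(c,u,v,z):
    f,cx,cy,e,R=cam(c); d=R@np.array([(u-cx)/f,(v-cy)/f,1]); return e+d*(z-e[2])/d[2]
def cloud(c,d):
    f,cx,cy,e,R=cam(c); v,u=np.mgrid[:420,:560]
    return np.stack([(u-cx)/f*d,(v-cy)/f*d,d],-1)@R.T+e
def proj(c,P):
    f,cx,cy,e,R=cam(c); q=(np.atleast_2d(P)-e)@R; return np.c_[q[:,0]/q[:,2]*f+cx,q[:,1]/q[:,2]*f+cy]
```

Run:
```python
from plant import env
from h import *
c=env.calibration("top"); p=cv2.imread("pics/top0.png"); d=np.load("pics/top0.npy")
W=cloud(c,d); sub=W[160:245,180:300]
print("desk z",np.median(W[250:290,200:350,2]), "blank z",np.median(W[203:214,210:221,2]))
m=(sub[...,2]>7)&(sub[...,2]<17); pts=sub[m]
r=cv2.minAreaRect(pts[:,:2].astype(np.float32)); print(r,m.sum())
a=np.zeros_like(m,np.uint8);a[m]=255
cv2.imwrite("pics/c1.png",np.hstack([cv2.resize(p[165:245,185:295],None,fx=7,fy=7,interpolation=cv2.INTER_CUBIC)]))
h=sub[...,2]; mb=(h>25)&(h<35); print("blank-ish",np.median(sub[mb][:,:2],0),mb.sum())
hs=cv2.cvtColor(p,cv2.COLOR_BGR2HSV)[160:245,180:300]; mr=(hs[...,1]>150)&((hs[...,0]<8)|(hs[...,0]>172))
print(np.round(sub[mr][np.argsort(sub[mr][:,2])][::6]))
```

```text
desk z -0.0770499004248677 blank z 29.76209097788842
((550.3890380859375, 69.38900756835938), (352.61724853515625, 243.31553649902344), 89.4507827758789) 2093
blank-ish [527.90721702 143.86617328] 810
[[579. -17.  89.]
 [572. -23.  96.]
 [582. -23. 106.]
 [575. -34. 111.]
 [580. -31. 116.]
 [576. -40. 122.]
 [584. -37. 126.]
 [586. -51. 130.]
 [589. -48. 131.]
 [585. -40. 134.]]
```

View pics/c1.png

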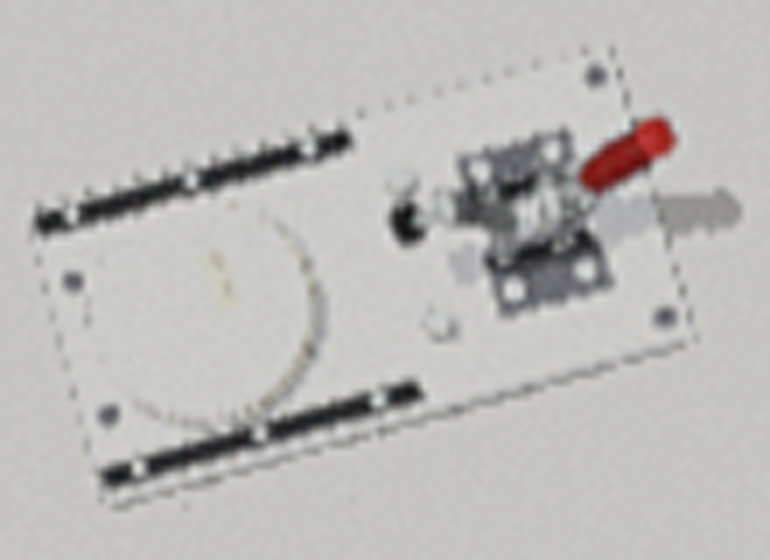

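The crop shows both black rails (upper (38,222)–(350,138), lower (103,478)–(420,388)), the blank's disc centred near (215,320), the stop pins near (405,185) and (440,325), and the red grip from (590,180) to (660,135). I'll fit the pose from the rails.

Run:
```python
from plant import env
from h import *
c=env.calibration("top"); p=cv2.imread("pics/top0.png"); d=np.load("pics/top0.npy")
g=p.max(2).astype(float)
def rail(u0,v0,u1,v1):
    m=np.zeros(g.shape,np.uint8); a=lambda u,v:(int(round(185+(u+.5)/7-.5)),int(round(165+(v+.5)/7-.5)))
    cv2.line(m,a(u0,v0),a(u1,v1),255,5); v,u=np.nonzero(m); w=np.clip(190-g[v,u],0,None)
    P=np.array([ray(c,x,y,22)[:2] for x,y in zip(u,v)]); mu=np.average(P,axis=0,weights=w)
    C=np.cov(P.T,aweights=w); e,V=np.linalg.eigh(C); return mu,V[:,1]*-np.sign(V[1,1]),np.sqrt(12*e)
L=rail(38,222,350,138);R=rail(103,478,420,388); print(L,R,"sep",np.linalg.norm(L[0]-R[0]))
y=L[0]-R[0]; ang=np.arctan2(*(y/np.linalg.norm(y))[[1,0]])-np.pi/2
x=L[1]+R[1]; ang2=np.arctan2(x[1],x[0]); print("yaw",ang,ang2)
A=ang2; ex=np.array([np.cos(A),np.sin(A)]);ey=np.array([-ex[1],ex[0]]); o=(L[0]+R[0])/2+42*ex
print("origin",o,"ex",ex)
W=cloud(c,d); s=W[170:240,185:245].reshape(-1,3); q=(s[:,:2]-o)
F=np.c_[q@ex,q@ey,s[:,2]]; k=(F[:,2]>25)&(F[:,2]<35)&(abs(F[:,1])<50)&(F[:,0]<20); k=F[k]; 
print("blank",cv2.minEnclosingCircle(k[:,:2].astype(np.float32)),np.mean(k,0),len(k))
print("tip pred",o+(103+98*np.sin(.5))*ex, "fixture corners px",proj(c,[list(o+a*ex+b*ey)+[12] for a in(-115,147) for b in(-67,67)]))
```

```text
(array([584.102715 , 151.7963013]), array([ 0.28926412, -0.95724932]), array([ 11.61109633, 138.56077135])) (array([476.24527865, 119.29595441]), array([ 0.29005685, -0.95700942]), array([ 11.13092842, 137.39417934])) sep 112.6476769622417
yaw -1.2781226382836581 -1.2769242033721708
origin [542.33973828  95.34669086] ex [ 0.28966051 -0.95712945]
blank ((-52.207000732421875, 0.35582828521728516), 49.104347229003906) [-52.53010227   0.43400401  29.78103329] 745
tip pred [585.78409422 -48.20712845] fixture corners px [[199.48805607 237.15020627]
 [188.14017701 194.46557043]
 [284.09154774 213.09132434]
 [271.81493796 170.94542283]]
```

Create go.py:
```python
import sys; from plant import env
from h import *
A=-1.2769; ex=np.array([np.cos(A),np.sin(A),0]); ey=np.array([-ex[1],ex[0],0]); o=np.array([542.3,95.3,0])
s=env.sense(); t=np.array(s['tcp_pos']); R=np.array(s['tool_rot'])
q=t-o; print("t",s['time_s'],"fix xyz",np.round([q@ex,q@ey,q[2]],1),"F fix",np.round([s['wrist_force']@ex,s['wrist_force']@ey,s['wrist_force'][2]],1),"j",np.round(s['joints'],2))
g=[float(x) for x in sys.argv[1:4]]
if g:
    w=o+g[0]*ex+g[1]*ey+[0,0,g[2]]; d=R.T@(w-t)
    # turn about tool z to bring tool x on -ex
    b=R.T@(-ex); print("shift tool",np.round(d,1),"turn",round(np.arctan2(b[1],b[0]),3))
```

```text
(no output)
```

Request:
creep_tool --steps '{"dx": [20, 40, 60, 85, 105, 125, 148, 148], "dy": [-30, -65, -105, -145, -180, -215, -252, -252], "dz": [0, 0, 0, 0, 0, 0, 0, 0], "spin": [-0.1, -0.2, -0.3, -0.4, -0.5, -0.6, -0.7, -0.8], "aperture": [0, 0, 0, 0, 0, 0, 0, 0]}'

```text
time_s: 0.77
tcp_pos: [300.0, -295.7, 213.8]
tool_rot: [[0.328, 0.945, 0.0], [0.945, -0.328, 0.002], [0.002, -0.001, -1.0]]
wrist_force: [0.2, -1.4, -0.8]
gripper_width: 47.4
gripper_force: 0.0
```

```bash
python3 go.py -132 0.4 80
```

```text
t 0.7667 fix xyz [ 304.1 -345.2  213.8] F fix [ 1.4 -0.2 -0.8] j [-0.91 -0.41  2.13  0.    1.43 -0.57]
shift tool [555.6  23.7 134.9] turn -0.628
```

Request:
creep_tool --steps '{"dx": [35, 75, 115, 155, 195, 235, 275, 315, 355, 395], "dy": [2, 4, 6, 8, 10, 12, 14, 16, 18, 18], "dz": [0, 0, 0, 0, 0, 0, 0, 0, 0, 0], "spin": [-0.1, -0.2, -0.3, -0.4, -0.5, -0.6, -0.628, -0.628, -0.628, -0.628], "aperture": [0, 0, 0, 0, 0, 0, 0, 0, 0, 0]}'

```text
time_s: 1.6
tcp_pos: [449.6, 67.8, 214.4]
tool_rot: [[-0.283, 0.959, 0.0], [0.959, 0.283, -0.0], [-0.0, 0.0, -1.0]]
wrist_force: [-0.1, 0.7, 0.2]
gripper_width: 0.5
gripper_force: 0.0
```

```bash
python3 go.py -132 0.4 80
```

```text
t 1.6 fix xyz [ -0.5 -96.7 214.4] F fix [-0.7  0.1  0.2] j [ 0.03 -0.33  2.07 -0.    1.4  -0.25]
shift tool [132.2  96.1 134.4] turn -0.007
```

Request:
creep_tool --steps '{"dx": [33, 66, 99, 132, 132, 132, 132, 132, 132, 132], "dy": [24, 48, 72, 96, 96, 96, 96, 96, 96, 96], "dz": [0, 0, 0, 0, 30, 65, 100, 130, 134, 134], "spin": [0, 0, 0, -0.007, -0.007, -0.007, -0.007, -0.007, -0.007, -0.007], "aperture": [0, 0, 0, 0, 0, 0, 0, 0, 0, 0]}'

```text
time_s: 2.43
tcp_pos: [502.1, 218.7, 77.9]
tool_rot: [[-0.289, 0.957, -0.006], [0.957, 0.289, -0.002], [-0.0, -0.006, -1.0]]
wrist_force: [-0.3, -1.0, 0.9]
gripper_width: 0.3
gripper_force: 0.0
```

```bash
python3 go.py -132 0.4 20
```

Run:
```python
from plant import env
import cv2
c=env.calibration("wrist"); p,d=env.snapshot("wrist"); cv2.imwrite("pics/w1.png",p[:,:,::-1]); print(c)
```

```text
t 2.4333 fix xyz [-129.7   -2.7   77.9] F fix [ 0.9 -0.6  0.9] j [0.31 0.03 1.99 0.   1.13 0.02]
shift tool [ 2.3  3.4 57.9] turn -0.001
{'fovy': 59.17222812949337, 'cx': 279.75250882769467, 'cy': 211.14124913993942, 'eye': array([481.26862947, 289.14210793, 248.39850746]), 'orientation': array([[ 0.95731017,  0.28100482,  0.06777554],
       [ 0.28898168, -0.92481345, -0.2474059 ],
       [-0.00684252,  0.25643008, -0.96653856]])}
```

View pics/w1.png

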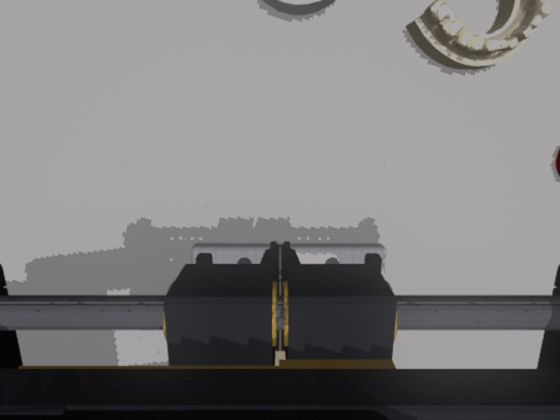

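The wrist camera looks backwards, away from the fixture, with the fingers shut at (280,310). It shows bare desk below and the arch models beyond at the top, so I can descend.

Request:
creep_tool --steps '{"dx": [2, 2, 2, 2], "dy": [3, 3, 3, 3], "dz": [25, 50, 57, 57], "spin": [0, 0, 0, 0], "aperture": [0, 0, 0, 0]}'

```text
time_s: 2.82
tcp_pos: [506.4, 222.0, 23.7]
tool_rot: [[-0.289, 0.957, -0.001], [0.957, 0.289, -0.0], [-0.0, -0.001, -1.0]]
wrist_force: [-0.2, -0.3, 0.4]
gripper_width: 0.8
gripper_force: 0.0
```

```bash
python3 go.py -115 0.4 20
```

```text
t 2.8167 fix xyz [-131.6    2.4   23.7] F fix [ 0.2 -0.3  0.4] j [0.32 0.11 2.01 0.   1.02 0.02]
shift tool [-16.6  -1.9   3.7] turn -0.001
```

Request:
creep_tool --steps '{"dx": [-7, -14, -20, -25, -30, -35, -40, -44, -47, -49], "dy": [0, 0, 0, 0, 0, 0, 0, 0, 0, 0], "dz": [0, 0, 0, 0, 0, 0, 0, 0, 0, 0], "spin": [0, 0, 0, 0, 0, 0, 0, 0, 0, 0], "aperture": [0, 0, 0, 0, 0, 0, 0, 0, 0, 0]}'

```text
time_s: 3.65
tcp_pos: [522.1, 175.9, 25.3]
tool_rot: [[-0.288, 0.958, 0.002], [0.958, 0.288, 0.002], [0.002, 0.003, -1.0]]
wrist_force: [-1.8, 4.2, 5.0]
gripper_width: 0.4
gripper_force: 3.3
```

```bash
python3 go.py -59 0.4 20
```

```text
t 3.65 fix xyz [-83.    4.   25.3] F fix [-4.5 -0.5  5. ] j [ 0.23  0.1   2.02  0.    1.02 -0.07]
shift tool [-24.   -3.5   5.2] turn -0.002
```

Request:
creep_tool --steps '{"dx": [-4, -8, -12, -15, -17, -18], "dy": [-2, -3, -3, -3, -3, -3], "dz": [2, 4, 4, 4, 4, 4], "spin": [0, 0, 0, 0, 0, 0], "aperture": [0, 0, 0, 0, 0, 0]}'

```text
time_s: 4.15
tcp_pos: [524.3, 157.8, 21.2]
tool_rot: [[-0.288, 0.958, 0.002], [0.958, 0.288, 0.002], [0.001, 0.003, -1.0]]
wrist_force: [-1.6, 5.3, 6.5]
gripper_width: 0.7
gripper_force: 3.3
```

```bash
python3 go.py -59 0.4 20
```

Run:
```python
from plant import env
from h import *
c=env.calibration("top"); p,d=env.snapshot("top"); cv2.imwrite("pics/t2.png",cv2.resize(p[165:245,185:295,::-1],None,fx=7,fy=7,interpolation=cv2.INTER_CUBIC))
```

```text
t 4.15 fix xyz [-65.    0.8  21.2] F fix [-5.5  0.   6.5] j [ 0.19  0.1   2.03  0.    1.01 -0.1 ]
shift tool [-6.  -0.4  1.2] turn -0.002
```

View pics/t2.png

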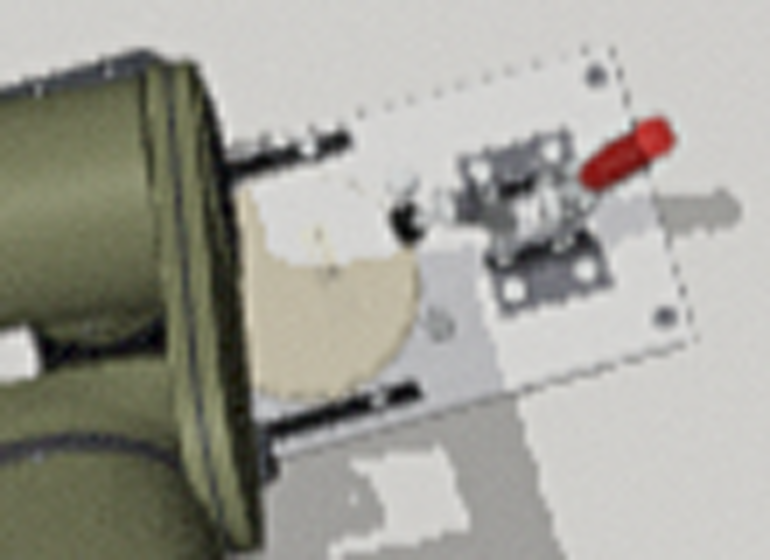

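The blank's front edge is at (418,280), just short of the pin at (440,325). The clamp is still open. I'll push on in small steps until the force rises.

Request:
creep_tool --steps '{"dx": [-2, -4, -5, -6, -6], "dy": [0, 0, 0, 0, 0], "dz": [1, 1, 1, 1, 1], "spin": [0, 0, 0, 0, 0], "aperture": [0, 0, 0, 0, 0]}'

```text
time_s: 4.62
tcp_pos: [526.0, 152.2, 20.3]
tool_rot: [[-0.288, 0.958, 0.002], [0.958, 0.288, 0.002], [0.001, 0.003, -1.0]]
wrist_force: [-2.0, 5.4, 5.9]
gripper_width: 0.3
gripper_force: 3.3
```

```bash
python3 go.py -59 0.4 20
```

```text
t 4.6167 fix xyz [-59.2   0.9  20.3] F fix [-5.8 -0.4  5.9] j [ 0.18  0.1   2.03  0.    1.01 -0.11]
shift tool [-0.2 -0.5  0.3] turn -0.001
```

Request:
creep_tool --steps '{"dx": [-1, -2, -2, -2], "dy": [0, 0, 0, 0], "dz": [0, 0, 0, 0], "spin": [0, 0, 0, 0], "aperture": [0, 0, 0, 0]}'

```text
time_s: 4.95
tcp_pos: [526.5, 151.2, 20.4]
tool_rot: [[-0.288, 0.958, 0.002], [0.958, 0.288, 0.004], [0.003, 0.003, -1.0]]
wrist_force: [-1.9, 9.6, 7.5]
gripper_width: 0.2
gripper_force: 5.0
```

```bash
python3 go.py -59 0.4 20
```

```text
t 4.95 fix xyz [-58.1   1.   20.4] F fix [-9.8  1.   7.5] j [ 0.18  0.1   2.03  0.    1.01 -0.11]
shift tool [ 0.9 -0.7  0.4] turn -0.002
```

Request:
creep_tool --steps '{"dx": [-2, -3, -3, -3], "dy": [0, 0, 0, 0], "dz": [0, 0, 0, 0], "spin": [0, 0, 0, 0], "aperture": [0, 0, 0, 0]}'

```text
time_s: 5.28
tcp_pos: [527.0, 150.5, 20.5]
tool_rot: [[-0.287, 0.958, 0.002], [0.958, 0.287, 0.008], [0.008, 0.004, -1.0]]
wrist_force: [-3.0, 15.6, 6.7]
gripper_width: 0.7
gripper_force: 8.8
```

```bash
python3 go.py -59 0.4 20
```

```text
t 5.2833 fix xyz [-57.3   1.4  20.5] F fix [-15.8   1.7   6.7] j [ 0.18  0.1   2.03  0.01  1.01 -0.12]
shift tool [ 1.7 -1.   0.5] turn -0.003
```

Request:
creep_tool --steps '{"dx": [8, 16, 20, 20, 20, 20, 20, 20, 20], "dy": [0, 0, 0, 0, 0, 0, 0, 0, 0], "dz": [0, 0, -20, -60, -100, -140, -180, -185, -185], "spin": [0, 0, 0, 0, 0, 0, 0, 0, 0], "aperture": [0, 0, 0, 0, 0, 0, 0, 0, 0]}'

```text
time_s: 6.03
tcp_pos: [522.6, 165.8, 207.7]
tool_rot: [[-0.289, 0.957, 0.007], [0.957, 0.289, 0.0], [-0.002, 0.007, -1.0]]
wrist_force: [-0.1, 0.8, 0.2]
gripper_width: 0.4
gripper_force: 0.0
```

```bash
python3 go.py 185 0 205
```

Run:
```python
from plant import env
from h import *
c=env.calibration("side"); p,d=env.snapshot("side"); cv2.imwrite("pics/s2.png",cv2.resize(p[180:310,195:305,::-1],None,fx=4.6,fy=4.6,interpolation=cv2.INTER_CUBIC))
A=-1.2769; ex=np.array([np.cos(A),np.sin(A)]);ey=np.array([-ex[1],ex[0]]); o=np.array([542.3,95.3])
W=cloud(c,d).reshape(-1,3); q=W[:,:2]-o; F=np.c_[q@ex,q@ey,W[:,2]]
k=F[(F[:,2]>27)&(F[:,2]<33)&(abs(F[:,1])<51)&(F[:,0]<55)&(F[:,0]>-90)]
print(cv2.minEnclosingCircle(k[:,:2].astype(np.float32)),k.mean(0),len(k))
```

```text
t 6.0333 fix xyz [-73.2   1.5 207.7] F fix [-0.9  0.1  0.2] j [ 0.21 -0.1   1.89 -0.    1.35 -0.08]
shift tool [-258.1   -1.3    3.2] turn -0.001
((4.110992431640625, 3.4709136486053467), 54.305580139160156) [-0.65254754  1.33091431 30.39589793] 582
```

View pics/s2.png

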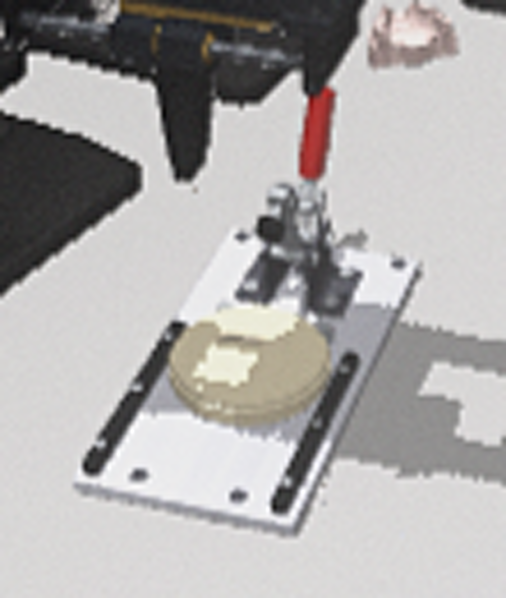

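The picture shows the blank at (250,365), up by the pins, with a centroid near the seat (-0.7, 1.3), and the lever still open. Next I go over the clamp to the lever's far side.

Request:
creep_tool --steps '{"dx": [-35, -75, -115, -155, -195, -230, -258, -258, -258, -258], "dy": [-1, -1, -1, -1, -1, -1, -1, -1, -1, -1], "dz": [0, 0, 0, 0, 0, 0, 0, 30, 65, 90], "spin": [0, 0, 0, 0, 0, 0, 0, 0, 0, 0], "aperture": [0, 0, 0, 0, 0, 0, 0, 0, 0, 0]}'

```text
time_s: 6.92
tcp_pos: [591.0, -82.1, 107.6]
tool_rot: [[-0.287, 0.958, -0.007], [0.958, 0.287, 0.001], [0.003, -0.007, -1.0]]
wrist_force: [-0.6, 1.3, -0.8]
gripper_width: 0.6
gripper_force: 0.0
```

```bash
python3 go.py 185 0 108
```

```text
t 6.9167 fix xyz [183.9  -4.8 107.6] F fix [-1.4 -0.2 -0.8] j [-0.23  0.1   1.86 -0.    1.19 -0.52]
shift tool [-1.1  4.8 -0.4] turn -0.002
```

Request:
creep_tool --steps '{"dx": [10, 20, 26, 32, 38, 44], "dy": [4, 4, 4, 4, 4, 4], "dz": [0, 0, 0, 0, 0, 0], "spin": [0, 0, 0, 0, 0, 0], "aperture": [0, 0, 0, 0, 0, 0]}'

```text
time_s: 7.42
tcp_pos: [586.5, -38.4, 116.6]
tool_rot: [[-0.29, 0.957, 0.004], [0.957, 0.29, -0.003], [-0.004, 0.003, -1.0]]
wrist_force: [0.2, -3.0, 2.1]
gripper_width: 0.6
gripper_force: 1.6
```

```bash
python3 go.py 122 0 108
```

```text
t 7.4167 fix xyz [140.8   3.6 116.6] F fix [ 3.  -0.7  2.1] j [-0.16  0.07  1.88 -0.    1.19 -0.45]
shift tool [18.8 -3.6  8.5] turn 0.0
```

Request:
creep_tool --steps '{"dx": [6, 12, 18, 24, 29, 32, 32], "dy": [-2, -3, -3, -3, -3, -3, -3], "dz": [3, 6, 6, 6, 6, 6, 6], "spin": [0, 0, 0, 0, 0, 0, 0], "aperture": [0, 0, 0, 0, 0, 0, 0]}'

```text
time_s: 8.0
tcp_pos: [572.8, -7.7, 107.5]
tool_rot: [[-0.29, 0.957, -0.0], [0.957, 0.29, 0.0], [0.0, -0.0, -1.0]]
wrist_force: [-1.0, 0.7, 0.4]
gripper_width: 0.8
gripper_force: 0.0
```

```bash
python3 go.py 165 0 110
```

Run:
```python
from plant import env
from h import *
p,d=env.snapshot("side"); cv2.imwrite("pics/s3.png",cv2.resize(p[180:310,195:305,::-1],None,fx=4.6,fy=4.6,interpolation=cv2.INTER_CUBIC))
```

```text
t 8.0 fix xyz [107.4  -0.7 107.5] F fix [-1.  -0.8  0.4] j [-0.11  0.05  1.92  0.    1.18 -0.4 ]
shift tool [-57.6   0.7  -2.5] turn -0.0
```

View pics/s3.png

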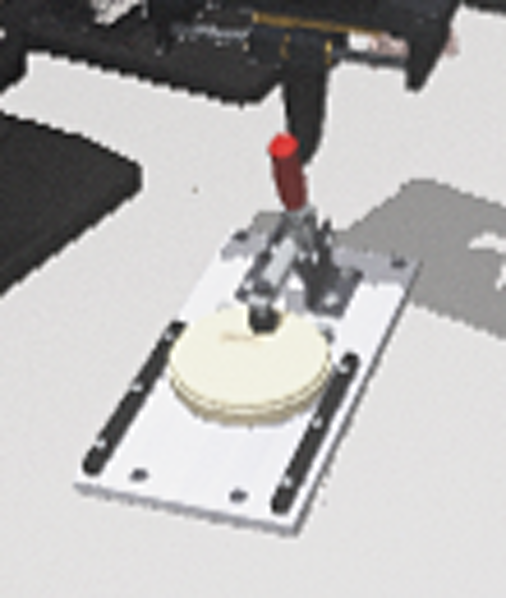

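The lever has snapped over, with its tip at (283,147), and the pad is down on the blank's rim at (263,318). I'll retreat and check the lever angle.

Request:
creep_tool --steps '{"dx": [-15, -40, -60, -70, -70, -70, -100, -130, -130, -130], "dy": [0, 0, 0, 0, 0, 0, 0, 0, 0, 0], "dz": [0, 0, 0, -30, -70, -100, -120, -120, -120, -120], "spin": [0, 0, 0, 0, 0, 0, 0, 0, 0, 0], "aperture": [0, 0, 0, 0, 0, 0, 0, 0, 0, 0]}'

```text
time_s: 8.88
tcp_pos: [610.9, -135.3, 227.8]
tool_rot: [[-0.286, 0.958, 0.0], [0.958, 0.286, -0.0], [-0.0, 0.0, -1.0]]
wrist_force: [0.0, 0.5, -0.2]
gripper_width: 0.6
gripper_force: 0.0
```

```bash
python3 go.py
```

Run:
```python
from plant import env
from h import *
A=-1.2769; ex=np.array([np.cos(A),np.sin(A)]);ey=np.array([-ex[1],ex[0]]); o=np.array([542.3,95.3])
c=env.calibration("side"); p,d=env.snapshot("side"); W=cloud(c,d)
q=W[...,:2]-o; F=np.dstack([q@ex,q@ey,W[...,2]])
hs=cv2.cvtColor(p,cv2.COLOR_RGB2HSV); m=(hs[...,1]>140)&((hs[...,0]<8)|(hs[...,0]>172))&(abs(F[...,1])<20)&(F[...,2]>60)&(F[...,0]<200)
r=F[m]; print("grip mean",r.mean(0),len(r),"lever",.5+np.arctan2(103-r.mean(0)[0],r.mean(0)[2]-46),"zmax",r[:,2].max())
k=F[(F[...,2]>27)&(F[...,2]<33)&(abs(F[...,1])<51)&(F[...,0]<55)&(F[...,0]>-90)]; print("blank",k.mean(0),"xmin",np.percentile(k[:,0],1))
```

```text
t 8.8833 fix xyz [240.5  -1.2 227.8] F fix [-0.5  0.2 -0.2] j [-0.3   0.06  1.69 -0.    1.39 -0.59]
grip mean [ 69.99310662   1.82234092 136.48678361] 21 lever 0.8497721656953405 zmax 139.5594437045777
blank [-3.2062815   1.36016367 30.37139873] xmin -44.925338710077945
```

Lever at 0.85 rad, which is locked; the blank is home and the robot is clear.

```bash
python3 -c "
from plant import env
print(env.finish_job())"
```

```text
the job is handed in; nothing more can be done
None
```

The job is handed in: the blank sits home against both stop pins, the lever is locked at about 0.85 rad with the pad down on the blank, and the robot is clear; the hand-in returned no verdict and I couldn't measure the pad's force.

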